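Set up the portioning scale and tare a ramekin

TASK

Get the portioning scale ready for filling the ramekin. With the pan still empty, press the round key (switches it on) and then the square key (sets grams); then stand the ramekin upright in the middle of the round pan, setting it down gently rather than dropping it, let go of it, and with nothing but the ramekin on the pan press the wide key (tare). Press each key well down and let it come up again before the next, leave the narrow key alone, and do not shift the espresso cup, the shot glass or the spoon.

Things in the scene. Friction and masses are not known exactly. Their poses are not given: they have to be found in the camera images.
- scale: portioning scale, white plastic, fixed, 282 x 210 mm, 52 mm high at its flat rear deck; origin on the worktop (own x from -150 to +132 mm, y -105 to +105); own -x is the front, a console sloping down 10 degrees to the front with a blank display and a row of four keys at own x = -116 mm; own +y is the left seen from the front. Pan centre at own x = +55 mm.
- scale_pan: round steel pan of the scale, 145 mm across, 5 mm thick; origin at the centre of its top face, 68 mm above the worktop when empty, z up. It is sprung: it sinks about 2 mm under the ramekin and meets its stop at 6 mm (about 3 N); more than 30 N on it would harm the load cell.
- ramekin: white round ramekin, 69 mm across its rim, 58 mm across its foot, 38 mm high, about 90 g, hollow, open at the top; origin at the centre of its underside, z up.
- key_round_top (a point): centre of the top face of the round key (27 mm across), first from the left seen from the front; z axis out of the key (10 degrees from vertical, leaning to the front), 9 mm proud of the console, moves with the key.
- key_round (a joint): round key, on; joint value: 0 = up, 0.005 m = fully down; a spring pushes it up (1.4 N to start it, 4.5 N fully down).
- key_narrow_top (a point): centre of the top face of the narrow key (13 mm wide, 27 mm front to back), second from the left; axes as at the round key. Not used in this job.
- key_narrow (a joint): narrow key; joint value: 0 = up, 0.005 m = fully down; a spring pushes it up (1.4 N to start it, 4.5 N fully down).
- key_square_top (a point): centre of the top face of the square key (26 x 26 mm), third from the left; axes as at the round key.
- key_square (a joint): square key, grams; joint value: 0 = up, 0.005 m = fully down; a spring pushes it up (1.4 N to start it, 4.5 N fully down).
- key_wide_top (a point): centre of the top face of the wide key (48 mm wide, 26 mm front to back), rightmost; axes as at the round key.
- key_wide (a joint): wide key, tare; joint value: 0 = up, 0.005 m = fully down; a spring pushes it up (1.4 N to start it, 4.5 N fully down).
- espresso_cup: small white espresso cup with one handle, 62 x 88 x 50 mm, bystander; origin at the middle of its underside's bounding box, handle towards own -y, z up.
- shot_glass: shot glass, 48 mm across, 61 mm high, bystander; origin at the centre of its underside, z up.
- spoon: steel spoon lying flat, 191 x 38 x 13 mm, bystander; origin at the middle of its underside, long along own x.
There are look-alikes about, which are no part of the job. What is shaped like the ramekin but orange or turquoise is not meant.

How it is judged:
By the outcome, as a careful person would: the job done as asked, in the order asked, and still so for the second after the job is handed in, with the robot touching nothing.
It also fails if it takes over 61 s, if anything falls off the work surface, if the arm or the gripper's body presses on something with over 40 N, if the wrist force passes 120 N, or if a joint passes its speed limit or range.

ROBOT

A 6-joint arm with a two-finger parallel gripper is mounted at the origin on a cart in front of the work surface, level with it; the furniture and walls round the work are solid. World frame = base frame: x ahead of the robot, y to its left, z up, the work surface at z = 0. Lengths are in mm, angles in rad, forces in N, time in s.
With the tool pointing down it reaches from about 275 to 825 mm from the base axis. Payload 4.9 kg.
Tool frame: the origin (TCP) lies on the centre line of the jaws, within the pads' length; the fingertips stand 19 mm ahead of it and the grasp point (between the pads) is the TCP (bot.finger_overhang is the distance from the TCP to the fingertips, in mm); z points along the fingers, y is the direction in which the jaws open and shut (so a half turn about z gives the same grasp; the last joint's range is limited). The gripper opens to 85 mm and grips with 20 to 120 N. Pads are 22 mm wide; open, the fingers measure 114 mm over their backs; the gripper's body (76 mm by 85 mm) begins 54 mm behind the grasp point. The pads swing forward as they close: fully open they stand 13 mm farther back than shut.
Start: joints at [0.968, 0.326, -0.193, 1.052, 0, 1.437], TCP at [248.497, 490.681, 250.281] pointing down, gripper open.
Joint ranges: [-2.65, 2.65], [-0.97, 1.79], [-1.3, 1.35], [-1.93, 2.1], [-1.47, 1.37], [-3.14, 3.14]. Speed limits (rad/s): [2.57, 2.57, 3.14, 3.14, 3.14, 3.14].

INTERFACE

Orientations are given as a 3x3 rotation matrix whose columns are the frame's x, y, z axes.
In Python, from cell import bot gives the robot as it stands.
- The arm moves only by the tool arm_command, never from a script. Its argument "targets" is a list of rows, each a list of 6 numbers: the shift along the tool's x, y, z in m, then the turn, a rotation vector about the tool's x, y, z in degrees. A call has 1 to 12 rows; each row is the pose to reach, as a shift and turn from the pose commanded when the call began, along the tool's axes at that moment; what a row does not reach only later rows make up. A row lasts 1/8 s, in which the tool goes at most 62.5 mm and 10.7 degrees, less where a joint would pass 70% of its speed; a pose out of reach is approached as far as the arm can. A call with a gripper value outside its range is refused whole. "claw" is the finger opening in m, from 0 to 0.0854, set as the call begins (left out, the last holds). The fingers move at their own pace and stop on an object; "squeeze" is the grip in N (left out, the last holds). Time passes only in rows, so rows that repeat a pose let the fingers close. It gives the time, the measured TCP pose, the force and the opening at its end, in the units of the state.
- bot.read_state(): the state, without advancing time (a new reading comes with each control period).
- bot.snapshot(name): name is "side" or "top" or "wrist"; returns the picture (400x640x3 uint8, red, green, blue); there is no depth.
- bot.camera_model(name): a dict with "camera_matrix" (3x3 intrinsics, pixels), "position" and "rotation" of the camera in the world. Camera axes: x right, y up, looking along -z (the intrinsics and any distortion apply to the point x, -y, -z); pixel columns grow to the right and rows downward; lengths in mm; the calibration is good to about 2 mm. A picture is of the moment at which its call begins: read the wrist's pose just before it. camera_model takes no time and is no camera call; for the wrist camera it gives the pose at the moment of the call.
- bot.close_job(): hands the job in, once; it reports no verdict.
Trained networks look in the newest picture that a camera, given by its name, has taken for a name from the list of things; names that differ only in an ending like _2 or _b are one class to them, and where a whole thing is asked for, a point or a joint stands for the part that bears it (a point fixed in the world has none). Each returns a list of dicts, best first, with "confidence" (0 to 1); they miss things now and then, are a little off and sometimes report something else, mostly with a low value. They report only what shows in the picture. A call takes as long as a camera call. They do not tell look-alikes from the thing itself.
- bot.search_frame(label, camera): "extent" ([left, top, right, bottom] in pixels, round what is visible of it).
- bot.trace(label, camera): "mask" (400x640 bool, what is visible of it) and "extent" ([left, top, right, bottom] in pixels, round what is visible of it).
The state is a dict: "clock": time; "qpos": joint angles; "joint_vel": joint speeds; "tau": joint torques, N m; "position": TCP position; "orientation": TCP orientation; "force": force on the tool from outside, world axes, zero at the start; "moment": the same for the moment, N m; "grip_width": finger opening in mm.
Only numpy, scipy, OpenCV 4.12 (cv2) and the standard library are available. Lean on these libraries where they do the work, as an engineer would, in place of code of your own. Each camera call takes 0.05 s, during which the arm holds its last target. There are 200 camera calls.

## Working session

There is one attempt and no reset: what is moved stays moved. The work goes in short steps, Python scripts to look and compute and a tool call to move; the robot and the scene stay as the last step left them, time stands still between calls to the robot, and variables do not carry over. Pictures are saved under pics/ and viewed, about 8 in all and at most 12, crops included, and the job is handed in when it is done.

Besides the shell and the picture viewer there is one more tool, called after "Request:" by a JSON object that holds its "fn" and its "kwargs". arm_command: Moves the arm, as the interface text tells. Its arguments: {"type":"object","properties":{"targets":{"type":"array","items":{"type":"array","items":{"type":"number"}}},"claw":{"type":"number"},"squeeze":{"type":"number"}},"required":["targets"]}

```bash
ls; mkdir -p pics
python3 - <<'E'
from cell import bot
import cv2,numpy as np
s=bot.read_state();print({k:np.round(v,3).tolist() for k,v in s.items()})
ims=[]
for n in("side","top"):
    im=bot.snapshot(n);ims.append(im)
    cv2.imwrite(f"pics/{n}0.png",im[:,:,::-1])
    m=bot.camera_model(n);print(n,m)
    for l in("ramekin","scale_pan","key_round_top","key_narrow_top","key_square_top","key_wide_top","espresso_cup","shot_glass","spoon","scale"):
        print(l,[(np.round(d["extent"]).tolist(),round(d["confidence"],2)) for d in bot.search_frame(l,n)][:4])
v=np.vstack(ims);cv2.imwrite("pics/both0.png",cv2.resize(v[:,:,::-1],(480,600),interpolation=cv2.INTER_AREA))
E
```

```text
pics
{'clock': 0.0, 'qpos': [0.968, 0.327, -0.194, 1.052, -0.0, 1.437], 'joint_vel': [-0.001, 0.002, -0.001, 0.0, 0.001, 0.002], 'tau': [0.0, -44.339, 26.244, 0.015, -0.0, 0.0], 'position': [248.17, 490.21, 249.481], 'orientation': [[-0.892, 0.452, -0.001], [0.452, 0.892, -0.001], [0.0, -0.002, -1.0]], 'force': [-1.127, -0.171, -0.459], 'moment': [-0.027, -0.015, -0.008], 'grip_width': 85.521}
side {'camera_matrix': array([[507.47540689,   0.        , 316.77453507],
       [  0.        , 507.47540689, 206.1708867 ],
       [  0.        ,   0.        ,   1.        ]]), 'position': array([  561.20691759, -1399.52338834,   808.40661607]), 'rotation': array([[ 0.99936954, -0.02043647,  0.02903228],
       [ 0.03525609,  0.47480041, -0.87938705],
       [ 0.00418703,  0.87985619,  0.47522158]])}
ramekin [([267.0, 265.0, 299.0, 292.0], 0.94), ([291.0, 243.0, 310.0, 265.0], 0.86), ([229.0, 263.0, 256.0, 284.0], 0.84)]
scale_pan [([339.0, 192.0, 388.0, 216.0], 0.69)]
key_round_top [([339.0, 193.0, 389.0, 215.0], 0.25)]
key_narrow_top []
key_square_top [([308.0, 203.0, 314.0, 209.0], 0.55), (
[... 636 characters left out ...]
98885638, -0.14640321],
       [-0.99936142,  0.02327617, -0.02711038],
       [-0.02340057,  0.14704178,  0.98885344]])}
ramekin [([389.0, 210.0, 415.0, 232.0], 0.77), ([427.0, 264.0, 453.0, 293.0], 0.75), ([432.0, 219.0, 455.0, 249.0], 0.67)]
scale_pan [([299.0, 126.0, 354.0, 176.0], 0.74)]
key_round_top [([273.0, 122.0, 365.0, 231.0], 0.26)]
key_narrow_top [([292.0, 205.0, 301.0, 214.0], 0.47)]
key_square_top [([431.0, 222.0, 457.0, 248.0], 0.41), ([322.0, 211.0, 344.0, 222.0], 0.19)]
key_wide_top [([322.0, 211.0, 341.0, 222.0], 0.43)]
espresso_cup [([197.0, 162.0, 225.0, 186.0], 0.78)]
shot_glass [([188.0, 227.0, 211.0, 246.0], 0.87)]
spoon [([428.0, 148.0, 479.0, 193.0], 0.57)]
scale []
```

Run:
```python
import cv2,numpy as np
t=cv2.imread("pics/top0.png");s=cv2.imread("pics/side0.png")
a=cv2.resize(t[80:310,170:490],(800,575));cv2.imwrite("pics/t1.png",a)
b=cv2.resize(s[140:325,215:415],(648,600));cv2.imwrite("pics/s1.png",b)
```

```text
(no output)
```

View pics/t1.png

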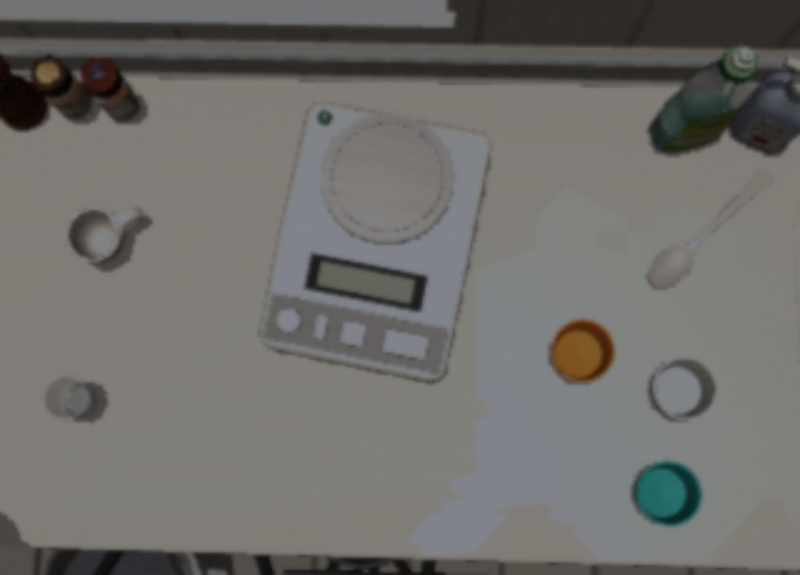

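View pics/s1.png

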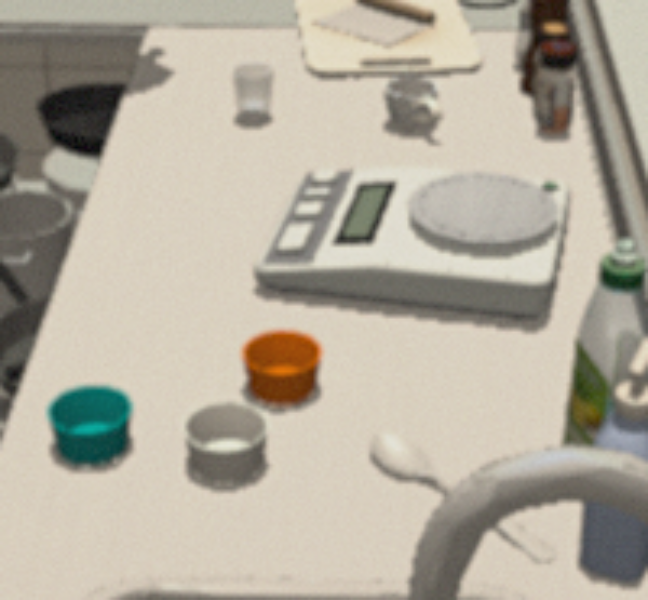

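In the top picture, the orange (403,220), turquoise (437,277) and white (442,236) pots are the three look-alikes. The white one at top (442,236) / side (283,278) fits the description. The scale stands in the middle: round key at about (285,208), wide key at about (332,218), pan at (325,151).

```bash
cat > h.py <<'E'
from cell import bot
import cv2,numpy as np
def ray(m,uv):
    p=np.linalg.inv(m["camera_matrix"])@[uv[0],uv[1],1]
    d=m["rotation"]@[p[0],-p[1],-p[2]]
    return np.array(m["position"]),d/np.linalg.norm(d)
def tri(obs):
    A=0;b=0
    for m,uv in obs:
        o,d=ray(m,uv);P=np.eye(3)-np.outer(d,d);A=A+P;b=b+P@o
    x=np.linalg.solve(A,b)
    return x,[round(float(np.linalg.norm((np.eye(3)-np.outer(d,d))@(x-o))),1) for o,d in (ray(m,uv) for m,uv in obs)]
def onz(m,uv,z):
    o,d=ray(m,uv);return o+d*(z-o[2])/d[2]
def proj(m,X):
    c=m["rotation"].T@(np.asarray(X,float)-m["position"]);k=m["camera_matrix"]@[c[0],-c[1],-c[2]]
    return k[:2]/k[2]
E
python3 - <<'E'
from h import *
T=bot.camera_model("top");S=bot.camera_model("side")
c=lambda x,y:(170+x*.4,80+y*.4)
d=lambda x,y:(215+x*200/648,140+y*185/600)
for n,a,b in(("round",(288,320),(326,176)),("narrow",(321,326),(318,190)),("square",(352,333),(309,207)),("wide",(406,345),(296,235)),("pan",(387,178),(484,209)),("ram_bot",(681,391),None)):
    print(n,*(tri([(T,c(*a)),(S,d(*b))]) if b else (onz(T,c(*a),0),)), onz(T,c(*a),50))
print("ram mid",tri([(T,(442.7,234.6)),(S,(283,278.5))]))
W=bot.camera_model("wrist");st=bot.read_state();R=st["orientation"]
print(W["camera_matrix"],R.T@(W["position"]-st["position"]),R.T@W["rotation"])
print("spoon",onz(T,(437,187),0),onz(T,(477,150),0),"glass",onz(T,(199,240),0),"cup",onz(T,(208,175),0),'orange',onz(T,(403,220),0),'teal',onz(T,(437,277),0))
E
```

```text
round [504.64534628 103.54488662  40.43827078] [2.9, 2.9] [500.34191697 101.99464805  50.        ]
narrow [498.22816991  66.98413109  43.20595468] [2.6, 2.6] [494.64937167  66.04484516  50.        ]
square [491.13477701  33.08212488  41.8474181 ] [2.2, 2.2] [487.83834235  32.33577154  50.        ]
wide [480.38840546 -25.68112646  42.46428261] [3.3, 3.3] [476.24005831 -26.09651612  50.        ]
pan [660.64212055  -0.86692112  61.18749302] [3.0, 3.0] [660.81250812  -0.83204489  50.        ]
ram_bot [ 438.23862741 -331.98572365    0.        ] [ 434.23557165 -318.53479633   50.        ]
ram mid (array([ 440.40441624, -329.31328759,   14.10010569]), [1.7, 1.7])
[[284.94538316   0.         316.0954016 ]
 [  0.         284.94538316 193.8857293 ]
 [  0.           0.           1.        ]] [  76.77712523    0.70031647 -123.79061255] [[ 1.33545697e-03  9.54835858e-01  2.97130781e-01]
 [ 9.99998778e-01 -1.03375600e-03 -1.17250741e-03]
 [-8.12391394e-04  2.97131984e-01 -9.54836072e-01]]
spoon [ 577.4495579  -319.11304561    0.        ] [ 687.65938759 -434.14538849    0.        ] glass [410.94472653 346.99376781   0.        ] cup [597.96023926 334.45305041   0.        ] orange [ 481.34709294 -223.34990419    0.        ] teal [ 326.82485091 -315.52136712    0.        ]
```

```bash
cat >> h.py <<'E'
from scipy.spatial.transform import Rotation as Ro
def frame(yaw,tilt=0):
    "tool pointing down, tool y at world yaw(deg); tilt(deg): tool z leans towards -tool x"
    y=np.array([np.cos(np.radians(yaw)),np.sin(np.radians(yaw)),0]);z=np.array([0,0,-1.]);R=np.c_[np.cross(y,z),y,z]
    return R@Ro.from_euler("y",-tilt,degrees=True).as_matrix()
def go(p,R):
    s=bot.read_state();R0=s["orientation"]
    print("shift m",np.round(R0.T@(np.array(p)-s["position"])/1000,4).tolist(),"rot",np.round(Ro.from_matrix(R0.T@R).as_rotvec(degrees=True),2).tolist())
E
python3 - <<'E'
from h import *
print(bot.finger_overhang)
go([540,40,190],frame(79.5))
E
```

```text
19.0
shift m [-0.4637, -0.2704, 0.0603] rot [0.0, -0.0, -16.36]
```

Request:
{"fn": "arm_command", "kwargs": {"targets": [[-0.464,-0.27,0.06,0,0,-16.4],[-0.464,-0.27,0.06,0,0,-16.4],[-0.464,-0.27,0.06,0,0,-16.4],[-0.464,-0.27,0.06,0,0,-16.4],[-0.464,-0.27,0.06,0,0,-16.4],[-0.464,-0.27,0.06,0,0,-16.4],[-0.464,-0.27,0.06,0,0,-16.4],[-0.464,-0.27,0.06,0,0,-16.4],[-0.464,-0.27,0.06,0,0,-16.4],[-0.464,-0.27,0.06,0,0,-16.4],[-0.464,-0.27,0.06,0,0,-16.4]], "claw": 0}}

```text
clock: 2.48
position: [539.9, 40.5, 190.1]
orientation: [[-0.983, 0.182, -0.001], [0.182, 0.983, 0.001], [0.001, 0.0, -1.0]]
force: [-0.6, 1.4, 0.8]
grip_width: -0.2
```

```bash
cat > look.py <<'E'
from h import *
import sys,pickle
def look(n,labels):
    m=bot.camera_model("wrist");im=bot.snapshot("wrist");cv2.imwrite(f"pics/{n}.png",im[:,:,::-1]);out={}
    for l in labels:
        out[l]=[(np.round(d["extent"],1).tolist(),round(d["confidence"],2)) for d in bot.trace(l,"wrist")][:2] if 0 else [(np.round(d["extent"],1).tolist(),round(d["confidence"],2)) for d in bot.search_frame(l,"wrist")][:2]
        print(l,out[l])
    pickle.dump((m,out),open(f"{n}.pkl","wb"))
E
python3 - <<'E'
from look import *
s=bot.read_state();print(s["clock"],s["position"],s["joint_vel"].round(3),s["force"])
look("w1",["scale_pan","key_round_top","key_narrow_top","key_square_top","key_wide_top"])
E
```

```text
2.475 [539.89069746  40.45640357 190.08949385] [ 0.027 -0.011 -0.011 -0.    -0.001 -0.003] [-0.56704894  1.38918519  0.76394145]
scale_pan [([283.9, 122.7, 312.1, 154.2], 0.62)]
key_round_top [([359.6, 123.8, 389.3, 149.8], 0.92)]
key_narrow_top [([362.6, 126.6, 388.4, 149.3], 0.65), ([328.2, 125.3, 346.6, 153.1], 0.56)]
key_square_top [([282.4, 124.5, 312.2, 152.3], 0.82)]
key_wide_top [([208.9, 127.2, 262.4, 157.5], 0.59)]
```

View pics/w1.png

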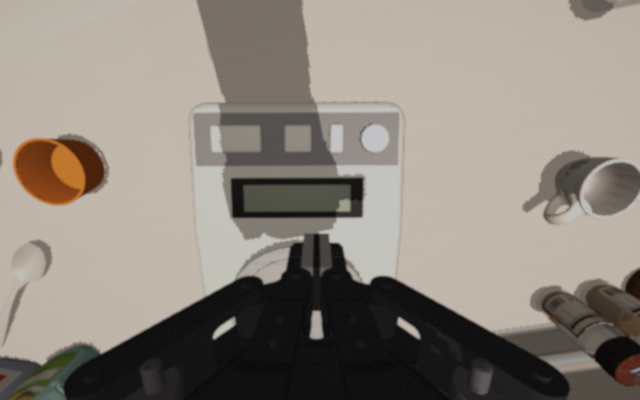

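The wrist picture shows the key row at row 138: round (375,138), narrow (337,138), square (297,138), wide (236,139). I'll take a second view shifted sideways.

Request:
{"fn": "arm_command", "kwargs": {"targets": [[0.02,0.06,0.03,0,0,0],[0.02,0.08,0.03,0,0,0],[0.02,0.08,0.03,0,0,0],[0.02,0.08,0.03,0,0,0],[0.02,0.08,0.03,0,0,0]]}}

```text
clock: 3.4
position: [535.5, 121.7, 160.7]
orientation: [[-0.983, 0.183, 0.001], [0.183, 0.983, -0.0], [-0.001, -0.0, -1.0]]
force: [-0.3, -0.1, 0.4]
grip_width: 0.1
```

Run:
```python
from look import *
s=bot.read_state();print(s["clock"],s["position"],s["joint_vel"].round(3))
K=["key_round_top","key_narrow_top","key_square_top","key_wide_top"]
look("w2",K)
cv2.imwrite("pics/w2c.png",cv2.resize(cv2.imread("pics/w2.png")[100:240,100:450],(800,320),interpolation=cv2.INTER_CUBIC))
m1,_=pickle.load(open("w1.pkl","rb"));m2,o=pickle.load(open("w2.pkl","rb"))
```

```text
3.4 [535.54713331 121.7463427  160.67067767] [-0.005  0.001 -0.001  0.001  0.001  0.001]
key_round_top [([272.8, 149.0, 303.6, 179.1], 0.87)]
key_narrow_top [([238.1, 149.3, 258.0, 178.9], 0.79)]
key_square_top [([189.0, 149.6, 221.0, 180.0], 0.67)]
key_wide_top [([104.1, 150.2, 167.9, 181.0], 0.94)]
```

View pics/w2c.png

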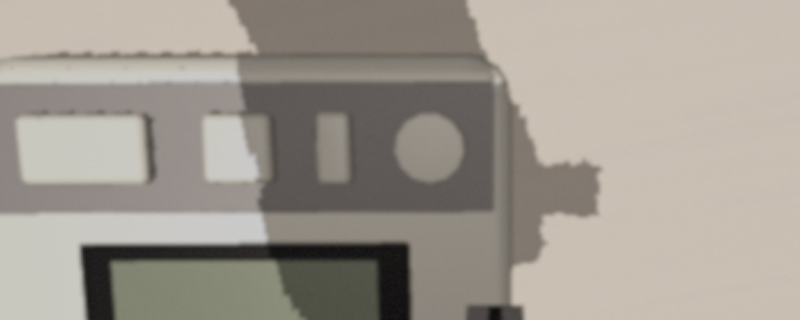

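Run:
```python
from look import *
m1,_=pickle.load(open("w1.pkl","rb"));m2,o=pickle.load(open("w2.pkl","rb"))
T=bot.camera_model("top")
k={}
for n,a,b in(("round",(375,138),(287.9,164.2)),("narrow",(337,138),(246.5,164.5)),("square",(297.3,138.5),(204.6,164.7)),("wide",(235.8,139.5),(136.5,165))):
    x,e=tri([(m1,a),(m2,b)]);k[n]=x;print(n,x.round(1),e,onz(m2,b,47)[:2].round(1))
d=k["round"]-k["wide"];print("yaw own y",np.degrees(np.arctan2(d[1],d[0])),np.linalg.norm(d))
y=d[:2]/np.linalg.norm(d[:2]);X=np.array([y[1],-y[0]])
# scale left/right edges visible in w1 at console: mid
pan=onz(T,(324.8,151.2),68);print("pan top cam",pan, "own x from keys",(pan[:2]-k["round"][:2])@X,"own y of keys rel pan",{n:round((v[:2]-pan[:2])@y,1) for n,v in k.items()})
print("corner edges", onz(m1,(190,108),35),onz(m1,(404,108),35))
```

```text
round [503.5 104.4  44.6] [0.1, 0.1] [503.1 104.7]
narrow [497.2  69.5  44.5] [0.2, 0.2] [497.   70.2]
square [491.3  32.6  40.7] [0.2, 0.2] [490.8  35.3]
wide [481.2 -24.4  42.4] [0.2, 0.2] [480.6 -21.4]
yaw own y 80.18271897157511 130.7038336341701
pan top cam [655.58242591  -1.30256446  68.        ] own x from keys 167.91170192564763 own y of keys rel pan {'round': np.float64(78.2), 'narrow': np.float64(42.7), 'square': np.float64(5.4), 'wide': np.float64(-52.5)}
corner edges [445.84898285 -61.10030199  35.        ] [482.03594977 136.18501094  35.        ]
```

Run:
```python
from h import *
R=frame(80,10);print(R.round(3))
go(np.array([503.4,104.5,44])-R[:,2]*(19+20),R)
```

```text
[[-0.97   0.174  0.171]
 [ 0.171  0.985 -0.03 ]
 [-0.174  0.    -0.985]]
shift m [0.0351, -0.0231, 0.078] rot [-0.04, -9.98, -0.51]
```

Request:
{"fn": "arm_command", "kwargs": {"targets": [[0.035,-0.023,0.04,0,-10,-0.5],[0.035,-0.023,0.078,0,-10,-0.5],[0.035,-0.023,0.078,0,-10,-0.5],[0.035,-0.023,0.078,0,-10,-0.5],[0.035,-0.023,0.078,0,-10,-0.5],[0.035,-0.023,0.078,0,-10,-0.5]]}}

```text
clock: 4.4
position: [498.9, 106.4, 83.7]
orientation: [[-0.969, 0.173, 0.174], [0.17, 0.985, -0.03], [-0.176, 0.0, -0.984]]
force: [1.4, 0.3, 0.7]
grip_width: 0.1
```

Run:
```python
from look import *
s=bot.read_state();R=s["orientation"];print(s["clock"],s["position"],s["force"],s["joint_vel"].round(3))
go(np.array([503.4,104.5,44])-frame(80,10)[:,2]*(19+20),frame(80,10))
im=bot.snapshot("wrist");cv2.imwrite("pics/w3.png",cv2.resize(im[120:320,200:440,::-1],(600,500)))
```

```text
4.4 [498.89983976 106.37594706  83.69893698] [1.36259269 0.25742947 0.66108922] [ 0.002  0.002 -0.021 -0.007 -0.     0.   ]
shift m [0.0022, -0.0011, 0.0009] rot [0.01, 0.16, 0.03]
```

View pics/w3.png

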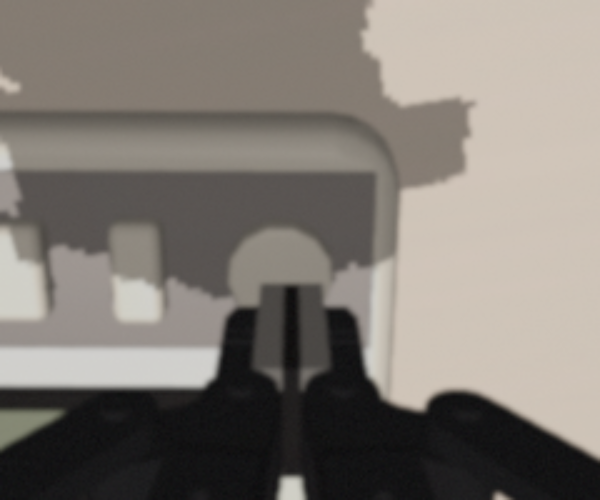

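The fingers stand over the round key (crop (281,270)), about 2 mm to the right of its centre. Pressing.

Request:
{"fn": "arm_command", "kwargs": {"targets": [[0.001,-0.002,0.01,0,0,0],[0.001,-0.002,0.018,0,0,0],[0.001,-0.002,0.022,0,0,0],[0.001,-0.002,0.024,0,0,0],[0.001,-0.002,0.024,0,0,0],[0.001,-0.002,0.024,0,0,0]]}}

```text
clock: 5.2
position: [499.1, 103.6, 59.0]
orientation: [[-0.97, 0.173, 0.171], [0.17, 0.985, -0.031], [-0.173, -0.001, -0.985]]
force: [-4.5, -0.8, 11.4]
grip_width: 0.1
```

Run:
```python
from look import *
for i in range(2):
    bot.snapshot("wrist")
    s=bot.read_state();print(s["clock"],s["position"].round(1),s["force"].round(1))
im=bot.snapshot("side");cv2.imwrite("pics/sp.png",im[:,:,::-1])
```

```text
5.25 [499.  103.6  59. ] [-4.5 -1.9 11.7]
5.3 [499.1 103.6  59. ] [-4.6 -0.8 11.8]
```

Request:
{"fn": "arm_command", "kwargs": {"targets": [[0,0,-0.01,0,0,0],[0,0,-0.022,0,0,0],[0,-0.04,-0.022,0,0,0],[0,-0.069,-0.022,0,0,0],[0,-0.069,-0.022,0,0,0],[0,-0.069,-0.022,0,0,0],[0,-0.069,-0.022,0,0,0]]}}

```text
clock: 6.22
position: [484.1, 37.1, 80.3]
orientation: [[-0.97, 0.172, 0.171], [0.169, 0.985, -0.03], [-0.174, -0.0, -0.985]]
force: [-0.2, -0.0, -0.5]
grip_width: -0.2
```

Run:
```python
from look import *
s=bot.read_state();print(s["clock"],s["position"].round(1),s["force"].round(1))
look("w4",["key_square_top","key_round_top","key_narrow_top","key_wide_top"])
im=cv2.imread("pics/w4.png");cv2.imwrite("pics/w4c.png",cv2.resize(im[120:320,180:460],(700,500)))
m1,_=pickle.load(open("w1.pkl","rb"));m2,o=pickle.load(open("w2.pkl","rb"))
for m,l in((m1,[(375,138),(297.3,138.5),(235.8,139.5)]),(m2,[(287.9,164.2),(204.6,164.7),(136.5,165)])):
    print([onz(m,u,45)[:2].round(1) for u in l])
```

```text
6.225 [484.1  37.1  80.3] [-0.2 -0.  -0.5]
key_square_top [([288.1, 213.1, 330.2, 244.8], 0.72)]
key_round_top [([404.4, 214.4, 446.3, 251.8], 0.82)]
key_narrow_top [([355.3, 212.7, 383.5, 257.1], 0.6)]
key_wide_top [([176.3, 213.1, 255.5, 255.9], 0.65)]
[array([503.3, 104.3]), array([490.7,  33. ]), array([481.2, -23.6])]
[array([503.5, 104.4]), array([491. ,  34.5]), array([480.7, -22.7])]
```

View pics/w4c.png

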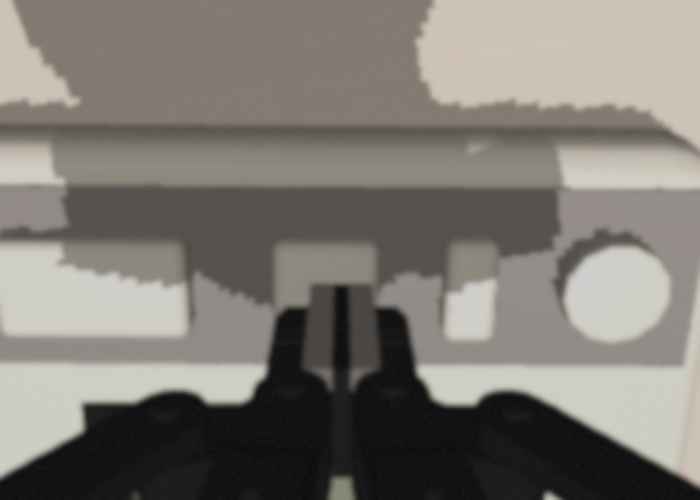

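The fingers are about 3 mm right of the centre of the square key (crop (326,280)). I'll correct that and press.

Request:
{"fn": "arm_command", "kwargs": {"targets": [[0.0,-0.003,0.01,0,0,0],[0,-0.003,0.016,0,0,0],[0,-0.003,0.02,0,0,0],[0,-0.003,0.022,0,0,0],[0,-0.003,0.022,0,0,0],[0,-0.003,0.022,0,0,0]]}}

```text
clock: 7.22
position: [486.6, 32.7, 59.0]
orientation: [[-0.97, 0.173, 0.171], [0.17, 0.985, -0.031], [-0.173, -0.001, -0.985]]
force: [-6.1, -0.2, 11.0]
grip_width: 0.2
```

Request:
{"fn": "arm_command", "kwargs": {"targets": [[0,0,-0.01,0,0,0],[0,0,-0.03,0,0,0],[0,0,-0.07,0,0,0],[0,0,-0.1,0,0,0]], "claw": 0.085}}

```text
clock: 7.72
position: [469.9, 35.9, 158.4]
orientation: [[-0.97, 0.173, 0.171], [0.17, 0.985, -0.031], [-0.174, -0.001, -0.985]]
force: [0.7, -0.7, -0.8]
grip_width: 72.2
```

Run:
```python
from h import *
go([440,-250,190],frame(135)); go([440,-250,190],frame(45)); print(bot.read_state()["qpos"].round(2))
```

```text
shift m [-0.0252, -0.2868, -0.0275] rot [-4.84, 9.24, -54.82]
shift m [-0.0252, -0.2868, -0.0275] rot [3.04, 9.73, 34.95]
[-0.07  0.16 -0.69  0.54 -0.02  0.1 ]
```

Run:
```python
from h import *
go([490,-300,170],frame(120))
```

```text
shift m [-0.0787, -0.3274, 0.0023] rot [-3.53, 9.61, -39.86]
```

Request:
{"fn": "arm_command", "kwargs": {"targets": [[-0.079,-0.327,0.002,-3.5,9.6,-39.9],[-0.079,-0.327,0.002,-3.5,9.6,-39.9],[-0.079,-0.327,0.002,-3.5,9.6,-39.9],[-0.079,-0.327,0.002,-3.5,9.6,-39.9],[-0.079,-0.327,0.002,-3.5,9.6,-39.9],[-0.079,-0.327,0.002,-3.5,9.6,-39.9],[-0.079,-0.327,0.002,-3.5,9.6,-39.9],[-0.079,-0.327,0.002,-3.5,9.6,-39.9],[-0.079,-0.327,0.002,-3.5,9.6,-39.9]]}}

```text
clock: 8.85
position: [490.2, -298.2, 168.9]
orientation: [[-0.865, -0.502, -0.001], [-0.502, 0.865, 0.0], [0.001, 0.001, -1.0]]
force: [0.1, 1.3, 0.1]
grip_width: 85.3
```

Run:
```python
from look import *
s=bot.read_state();print(s["clock"],s["position"].round(1),s["force"].round(1),s["joint_vel"].round(3))
look("w5",["ramekin"])
for d in bot.trace("ramekin","wrist"): print(d["extent"],d["mask"].sum())
# same moment: top view for key/scale pan unobstructed
im=bot.snapshot("top");cv2.imwrite("pics/t2.png",im[:,:,::-1]);im=bot.snapshot("side");cv2.imwrite("pics/s2.png",im[:,:,::-1])
for n in("top","side"):
    for d in bot.trace("scale_pan",n)[:1]:
        e=cv2.fitEllipse(max(cv2.findContours(d["mask"].astype(np.uint8),0,1)[0],key=len));print(n,e,d["confidence"])
```

```text
8.85 [ 490.2 -298.2  168.9] [0.1 1.3 0.1] [ 0.008 -0.003  0.002 -0.001 -0.003 -0.   ]
ramekin [([357.7, 183.4, 430.0, 254.5], 0.92), ([274.4, 87.9, 356.3, 168.6], 0.82)]
[362.3, 2.0, 455.0, 60.0] 4670
[359.1, 183.4, 432.6, 251.4] 3868
top ((324.1209411621094, 150.65536499023438), (50.977020263671875, 52.89027404785156), 80.29206848144531) 0.66
side ((363.2181701660156, 204.3729248046875), (21.20621109008789, 44.49409103393555), 92.2185287475586) 0.73
```

View pics/w5.png

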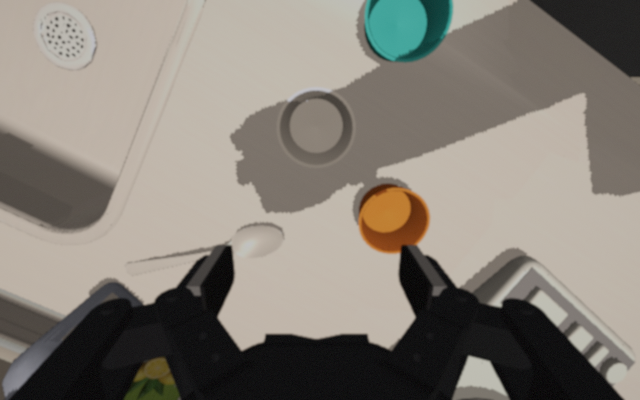

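The white ramekin sits in the gripper's shadow at (316,127) with its rim 277–355 px across. Orange is at (394,218), turquoise at (408,25), and the spoon bowl at (259,240).

Run:
```python
from look import *
m,_=pickle.load(open("w5.pkl","rb"));T=bot.camera_model("top");S=bot.camera_model("side")
print("rim",onz(m,(316,127.5),38),"width",np.linalg.norm(onz(m,(277.5,127),38)-onz(m,(355,127),38)))
print("tri rim", tri([(m,(316,127.5)),(S,(283,271.5))]))
m1,_=pickle.load(open("w1.pkl","rb"))
o=onz(m,(316,127.5),38)
print("pan",tri([(T,(324.1,150.7)),(S,(363.2,204.4))]),onz(T,(324.1,150.7),68),onz(S,(363.2,204.4),68))
go([o[0],o[1],100],frame(120)); go([o[0],o[1],24],frame(120))
```

```text
rim [ 440.07922802 -325.82600897   38.        ] width 67.63174502315695
tri rim (array([ 439.64508371, -325.77976095,   33.72253097]), [0.7, 0.7])
pan (array([659.44667608,   0.86533423,  61.1258655 ]), [0.5, 0.5]) [6.56940738e+02 6.29490955e-01 6.80000000e+01] [659.01671639 -11.72568578  68.        ]
shift m [0.0569, 0.0024, 0.0692] rot [-0.03, -0.03, 0.08]
shift m [0.0568, 0.0025, 0.1452] rot [-0.03, -0.03, 0.08]
```

Request:
{"fn": "arm_command", "kwargs": {"targets": [[0.057,0.0025,0.05,0,0,0],[0.057,0.0025,0.09,0,0,0],[0.057,0.0025,0.09,0,0,0],[0.057,0.0025,0.12,0,0,0],[0.057,0.0025,0.142,0,0,0],[0.057,0.0025,0.142,0,0,0],[0.057,0.0025,0.142,0,0,0]]}}

```text
clock: 10.07
position: [441.1, -326.9, 28.8]
orientation: [[-0.865, -0.501, 0.002], [-0.501, 0.865, -0.002], [-0.0, -0.003, -1.0]]
force: [0.1, 0.3, -0.5]
grip_width: 85.0
```

Request:
{"fn": "arm_command", "kwargs": {"targets": [[0,0,0,0,0,0],[0,0,0,0,0,0],[0,0,0,0,0,0],[0,0,0,0,0,0],[0,0,0,0,0,0],[0,0,0,0,0,0]], "claw": 0.05, "squeeze": 25}}

```text
clock: 10.82
position: [440.8, -326.9, 29.0]
orientation: [[-0.866, -0.501, 0.002], [-0.501, 0.866, -0.002], [-0.001, -0.003, -1.0]]
force: [-0.5, 0.6, 7.8]
grip_width: 67.0
```

Request:
{"fn": "arm_command", "kwargs": {"targets": [[0,0,-0.01,0,0,0],[0,0,-0.05,0,0,0],[0,0,-0.1,0,0,0],[0,0,-0.14,0,0,0],[0,0,-0.14,0,0,0],[0,0,-0.14,0,0,0]]}}

```text
clock: 11.58
position: [439.5, -325.9, 167.0]
orientation: [[-0.866, -0.501, -0.0], [-0.501, 0.866, -0.001], [0.001, -0.0, -1.0]]
force: [-0.2, 0.2, -1.4]
grip_width: 66.7
```

Run:
```python
from look import *
s=bot.read_state();print(s["clock"],s["position"].round(1),s["force"].round(1),s["grip_width"])
im=bot.snapshot("side");cv2.imwrite("pics/s3.png",cv2.resize(im[130:330,200:440,::-1],(720,600)))
go([658,0,150],frame(100))
```

```text
11.575 [ 439.5 -325.9  167. ] [-0.2  0.2 -1.4] 66.73125134748254
shift m [-0.3525, 0.1722, 0.0161] rot [0.06, -0.07, 20.04]
```

View pics/s3.png

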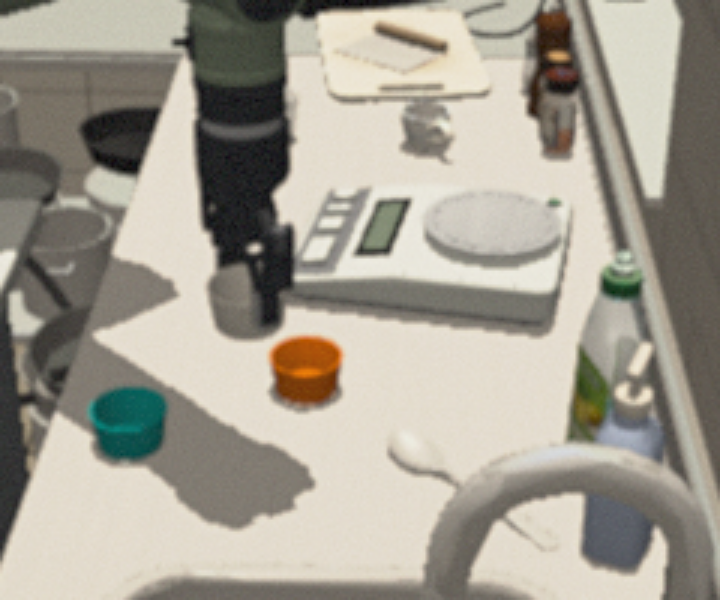

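The side picture shows the white ramekin held upright at crop (245,300), clear of everything; the neighbours are unmoved. Carrying it to the pan.

Request:
{"fn": "arm_command", "kwargs": {"targets": [[-0.05,0.025,0,0,0,3],[-0.1,0.05,0,0,0,6],[-0.15,0.075,0,0,0,9],[-0.2,0.1,0,0,0,12],[-0.25,0.125,0,0,0,15],[-0.3,0.15,0.01,0,0,18],[-0.34,0.165,0.016,0,0,20],[-0.3525,0.173,0.016,0,0,20],[-0.3525,0.173,0.016,0,0,20],[-0.3525,0.173,0.016,0,0,20]]}}

```text
clock: 12.88
position: [657.4, -1.1, 150.4]
orientation: [[-0.985, -0.173, -0.002], [-0.173, 0.985, -0.001], [0.002, -0.001, -1.0]]
force: [0.4, 0.3, 0.5]
grip_width: 66.5
```

Run:
```python
from look import *
s=bot.read_state();print(s["clock"],s["position"].round(1),s["force"].round(1),s["grip_width"],s["joint_vel"].round(3))
go([658.3,1,105],frame(100))
go([658.3,1,98],frame(100))
```

```text
12.875 [657.4  -1.1 150.4] [0.4 0.3 0.5] 66.48338929532902 [-0.011 -0.009  0.003  0.     0.004  0.002]
shift m [-0.0014, 0.0019, 0.0454] rot [-0.04, -0.11, -0.03]
shift m [-0.0014, 0.0019, 0.0524] rot [-0.04, -0.11, -0.03]
```

Request:
{"fn": "arm_command", "kwargs": {"targets": [[-0.0014,0.002,0.025,0,0,0],[-0.0014,0.002,0.042,0,0,0],[-0.0014,0.002,0.047,0,0,0],[-0.0014,0.002,0.049,0,0,0],[-0.0014,0.002,0.05,0,0,0],[-0.0014,0.002,0.051,0,0,0],[-0.0014,0.002,0.052,0,0,0],[-0.0014,0.002,0.052,0,0,0],[-0.0014,0.002,0.052,0,0,0]]}}

```text
clock: 14.0
position: [659.3, 2.3, 98.8]
orientation: [[-0.985, -0.174, -0.0], [-0.174, 0.985, -0.001], [0.0, -0.001, -1.0]]
force: [0.4, 0.1, -1.4]
grip_width: 66.3
```

Request:
{"fn": "arm_command", "kwargs": {"targets": [[0,0,0.001,0,0,0],[0,0,0.002,0,0,0],[0,0,0.003,0,0,0],[0,0,0.003,0,0,0]]}}

```text
clock: 14.5
position: [659.4, 2.3, 95.8]
orientation: [[-0.985, -0.174, -0.0], [-0.174, 0.985, -0.001], [0.0, -0.001, -1.0]]
force: [-0.2, -0.1, 0.2]
grip_width: 66.8
```

Run:
```python
from look import *
for n in("side","top"):
    im=bot.snapshot(n);cv2.imwrite(f"pics/{n}4.png",im[:,:,::-1]);s=bot.read_state();print(s["clock"],s["position"].round(1),s["force"].round(1),s["grip_width"])
a=cv2.imread("pics/side4.png")[150:250,280:420]
cv2.imwrite("pics/s4c.png",cv2.resize(a,(784,560),interpolation=cv2.INTER_CUBIC))
```

```text
14.55 [659.4   2.3  95.8] [ 0.3  0.5 -0.2] 66.37107109550271
14.6 [659.3   2.3  95.8] [-0.1  0.5 -0. ] 67.06426156542359
```

View pics/s4c.png

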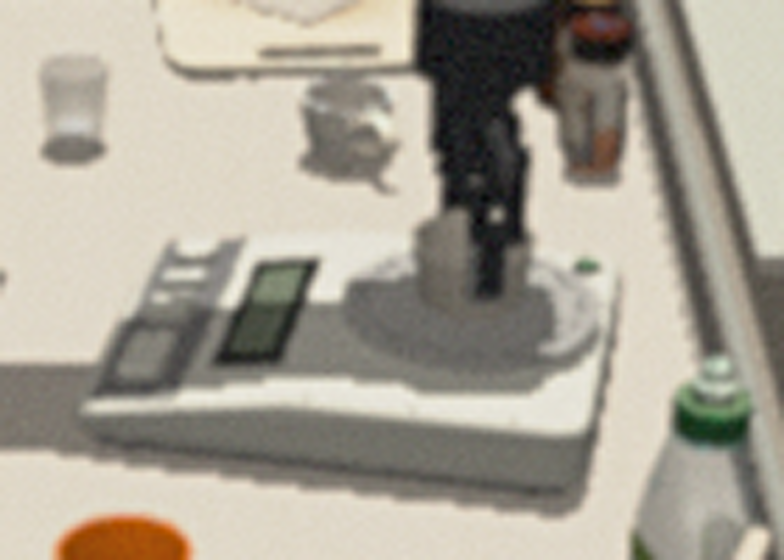

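The ramekin stands in the pan at crop (472,270) and looks about centred. The force went from -1.4 to 0 N, so it is resting on the pan. 1 mm more, then release.

Request:
{"fn": "arm_command", "kwargs": {"targets": [[0,0,0.001,0,0,0],[0,0,0.001,0,0,0]], "squeeze": 20}}

```text
clock: 14.85
position: [659.4, 2.3, 94.8]
orientation: [[-0.985, -0.174, -0.0], [-0.174, 0.985, -0.001], [0.0, -0.001, -1.0]]
force: [0.2, -0.1, 0.6]
grip_width: 66.7
```

Request:
{"fn": "arm_command", "kwargs": {"targets": [[0,0,0,0,0,0],[0,0,0,0,0,0],[0,0,0,0,0,0],[0,0,0,0,0,0],[0,0,0,0,0,0]], "claw": 0.085}}

```text
clock: 15.48
position: [659.3, 2.3, 94.8]
orientation: [[-0.985, -0.174, -0.0], [-0.174, 0.985, -0.001], [0.0, -0.001, -1.0]]
force: [-0.5, -0.3, -0.4]
grip_width: 85.0
```

Request:
{"fn": "arm_command", "kwargs": {"targets": [[0,0,-0.015,0,0,0],[0,0,-0.04,0,0,0],[0,0,-0.09,0,0,0],[0,0,-0.12,0,0,0],[0,0,-0.12,0,0,0]]}}

```text
clock: 16.1
position: [661.5, 2.2, 219.4]
orientation: [[-0.985, -0.174, 0.007], [-0.174, 0.985, -0.001], [-0.007, -0.003, -1.0]]
force: [-0.4, -0.4, -0.4]
grip_width: 85.0
```

Run:
```python
from h import *
R=frame(80,10);k=np.array([481,-23,44.5])
go(k-R[:,2]*(19+21+60),R);go(k-R[:,2]*(19+21),R)
s=bot.read_state();print(s["clock"],s["qpos"].round(2))
```

```text
shift m [0.1989, 0.0128, 0.0751] rot [1.67, -9.5, 20.0]
shift m [0.1895, 0.0094, 0.1342] rot [1.67, -9.5, 20.0]
16.1 [-0.11  0.55  0.08  1.09 -0.   -0.28]
```

Request:
{"fn": "arm_command", "kwargs": {"targets": [[0.06,0.004,0.01,0.5,-3,6],[0.12,0.008,0.03,1,-6,12],[0.17,0.011,0.05,1.5,-8,17],[0.199,0.013,0.075,1.7,-9.5,20],[0.199,0.013,0.075,1.7,-9.5,20],[0.199,0.013,0.075,1.7,-9.5,20],[0.199,0.013,0.075,1.7,-9.5,20]], "claw": 0}}

```text
clock: 16.98
position: [463.5, -19.9, 140.9]
orientation: [[-0.971, 0.173, 0.167], [0.171, 0.985, -0.03], [-0.169, -0.001, -0.986]]
force: [0.7, 0.6, 0.2]
grip_width: -0.0
```

Run:
```python
from look import *
R=frame(80,10);k=np.array([481,-23,44.5])
s=bot.read_state();print(s["clock"],s["position"].round(1))
go(k-R[:,2]*(19+21),R)
t=bot.snapshot("top")[:,:,::-1];m=bot.camera_model("top")
S=bot.snapshot("side")[:,:,::-1]
cv2.imwrite("pics/f5.png",np.hstack([cv2.resize(t[110:240,250:380],(400,400)),cv2.resize(S[160:250,285:400],(400,313))[:400] if 0 else cv2.resize(S[160:260,285:385],(400,400))]))
```

```text
16.975 [463.5 -19.9 140.9]
shift m [-0.001, 0.0001, 0.058] rot [-0.06, -0.25, 0.02]
```

View pics/f5.png

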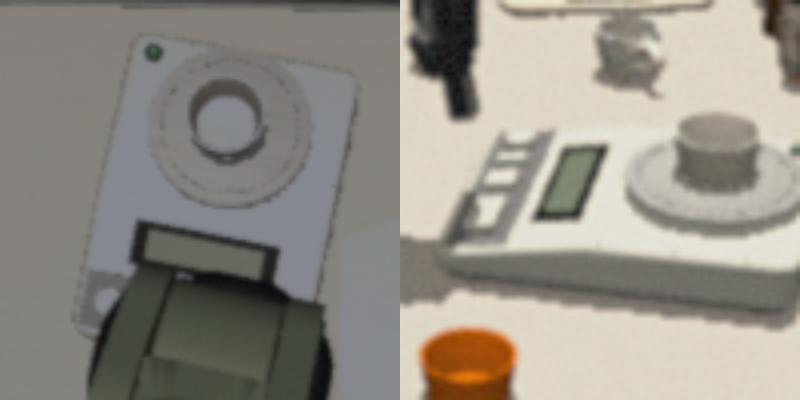

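The ramekin stands upright in the middle of the pan: top crop, foot (225,127) against pan centre (230,127). Now the wide key.

Request:
{"fn": "arm_command", "kwargs": {"targets": [[-0.001,0,0.03,0,0,0],[-0.001,0,0.058,0,0,0],[-0.001,0,0.072,0,0,0],[-0.001,0,0.078,0,0,0],[-0.001,0,0.081,0,0,0],[-0.001,0,0.081,0,0,0],[-0.001,0,0.081,0,0,0]]}}

```text
clock: 17.95
position: [475.3, -22.1, 60.6]
orientation: [[-0.971, 0.174, 0.164], [0.171, 0.985, -0.03], [-0.167, -0.001, -0.986]]
force: [-2.6, 1.4, 3.0]
grip_width: -0.2
```

Request:
{"fn": "arm_command", "kwargs": {"targets": [[0,0,0.001,0,0,0],[0,0,0.002,0,0,0],[0,0,0.002,0,0,0],[0,0,0.002,0,0,0]]}}

```text
clock: 18.45
position: [475.6, -22.2, 58.8]
orientation: [[-0.971, 0.174, 0.164], [0.171, 0.985, -0.03], [-0.167, -0.001, -0.986]]
force: [-6.9, 1.3, 12.1]
grip_width: 0.0
```

Bottomed out at about 13 N, like the others. Releasing and withdrawing.

Request:
{"fn": "arm_command", "kwargs": {"targets": [[0,0,-0.01,0,0,0],[0,0,-0.04,0,0,0],[0.03,0,-0.09,0,0,0],[0.08,0,-0.13,0,0,0],[0.08,0,-0.15,0,0,0],[0.08,0,-0.15,0,0,0],[0.08,0,-0.15,0,0,0]]}}

```text
clock: 19.32
position: [374.1, -4.3, 192.5]
orientation: [[-0.971, 0.174, 0.165], [0.171, 0.985, -0.03], [-0.168, -0.001, -0.986]]
force: [-0.3, -0.1, -0.5]
grip_width: 0.1
```

Run:
```python
from look import *
s=bot.read_state();print(s["clock"],s["position"].round(1),s["force"].round(1))
t=bot.snapshot("top")[:,:,::-1];S=bot.snapshot("side")[:,:,::-1];T=bot.camera_model("top");Sm=bot.camera_model("side")
for n,m in(("top",T),("side",Sm)):
    if n=="side": pass
    print(n,"expect rim",proj(m,[659,1.5,104]).round(1),[(d["extent"],d["confidence"]) for d in bot.search_frame("ramekin",n)])
    for l in("espresso_cup","shot_glass","spoon"): print(l,[(d["extent"],round(d["confidence"],2)) for d in bot.search_frame(l,n)][:1])
cv2.imwrite("pics/end.png",np.vstack([cv2.resize(t[90:290,170:490],(480,300)),cv2.resize(S[150:320,215:487],(480,300))]))
```

```text
19.325 [374.1  -4.3 192.5] [-0.3 -0.1 -0.5]
top expect rim [323.5 146. ] [([424.2, 265.3, 451.5, 293.2], 0.96), ([312.3, 131.7, 337.0, 160.9], 0.91), ([393.3, 210.0, 413.5, 233.6], 0.69), ([274.4, 123.3, 366.7, 234.1], 0.16)]
espresso_cup [([197.4, 160.9, 226.5, 188.8], 0.64)]
shot_glass [([187.6, 229.1, 209.8, 246.1], 0.53)]
spoon [([427.5, 149.6, 478.4, 192.7], 0.58)]
side expect rim [363.6 192.1] [([228.2, 264.1, 253.7, 285.7], 0.97), ([351.0, 186.8, 375.9, 208.9], 0.89), ([286.3, 244.5, 313.5, 264.9], 0.66)]
espresso_cup [([333.2, 162.5, 352.1, 178.9], 0.77)]
shot_glass [([287.4, 159.6, 299.7, 178.0], 0.78)]
spoon [([329.3, 278.2, 386.0, 314.5], 0.84)]
```

View pics/end.png

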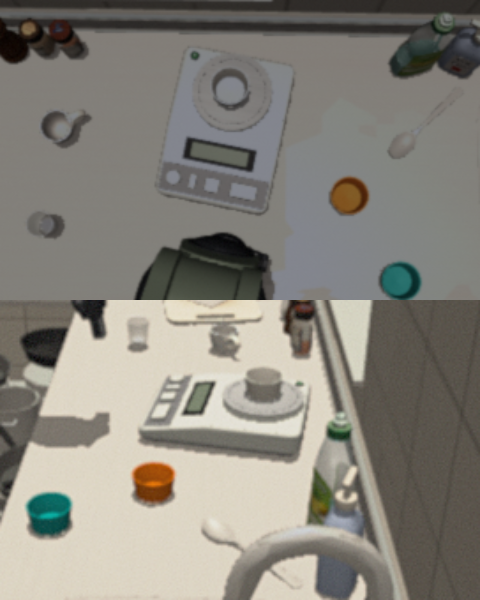

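The ramekin is on the pan centre (expected rim (323.5,146), found box centre (324.7,146)). The bystanders' boxes match those at the start, and the robot is clear. Handing in.

```bash
python3 -c "
from cell import bot
print(bot.close_job())"
```

```text
the job is handed in; nothing more can be done
None
```

The job is done and handed in at about 20 s of the 61 s allowed. With the pan empty I pressed the round key and then the square key. I then stood the white ramekin on the pan, let go of it, and pressed the wide key. The narrow key was not pressed.

- **Key presses:** each was held at about 12–14 N, well above the 4.5 N needed for fully down, with a full lift-off before the next move. The wide key read only about 4 N at first, so I pressed it 2 mm deeper. I judged the presses from force and depth, because there is no direct reading of the keys.
- **Ramekin:** it is upright and within about 3 mm of the pan centre in the last pictures. It was set down at about 1 N with no drop seen.
- **Bystanders:** the espresso cup, shot glass and spoon are within about 2 px of where they started in both cameras.
- **Disagreement:** triangulating from the fixed cameras put the pan top at 61 mm rather than the stated 68 mm. I took the 68 mm as right, and the force at contact (TCP 96–97 mm) agreed with it.

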